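Find the tight spot of a sample wheel and ease its guide shoe clear

ROBOT

A 6-joint arm with a two-finger parallel gripper is mounted at the origin on the work surface. World frame = base frame: x ahead of the robot, y to its left, z up, the work surface at z = 0. Lengths are in m, angles in rad, forces in N, time in s.
With the tool pointing down it reaches from about 0.375 to 0.925 m from the base axis. Payload 5.7 kg.
Tool frame: the origin (TCP) lies midway between the tips of the shut fingers; the grasp point (between the pads) lies 19 mm behind it; z points along the fingers, y is the direction in which the jaws open and shut (so a half turn about z gives the same grasp; the last joint's range is limited). The gripper opens to 88 mm and grips with 3 to 60 N. Pads are 20 mm wide; open, the fingers measure 115 mm over their backs; the gripper's body (75 mm by 178 mm) begins 61 mm behind the grasp point.
Start: joints at [1.201, 0.359, 1.51, -0, 1.272, -0.115], TCP at [0.151, 0.581, 0.223] pointing down, gripper open.
Joint ranges: [-2.97, 2.97], [-1.01, 2.36], [0.21, 2.38], [-0.96, 4.11], [0.2, 2.71], [-2.98, 2.98]. Speed limits (rad/s): [2.39, 2.39, 3.14, 3.14, 3.14, 3.14].

INTERFACE

Orientations are given as a unit quaternion [x, y, z, w].
In Python, from rig import manip gives the robot as it stands.
- The arm moves only by the tool play_rows, never from a script. Its argument "steps" is one flat list of numbers, 5 for each row, row after row: the finger opening in mm, from 0 to 87.8, then the shift along the tool's x, y, z in mm, then the turn about the tool's z in rad. In form: [claw, x, y, z, twist, claw, x, y, z, twist, ...]. A call has 1 to 5 rows; each row shifts and turns the pose as measured when the row begins, along the tool's axes as they then stand; what a row does not reach is not made up. A row lasts 1/8 s, in which the tool goes at most 62.5 mm and 10.7 degrees, less where a joint would pass 70% of its speed; a pose out of reach is approached as far as the arm can. A call is refused whole if a number of a shift passes 62.5 or a number of a turn 0.188, either way. A call with a gripper value outside its range is refused whole. The fingers move at their own pace and stop on an object; "force" is the grip in N (left out, the last holds). Time passes only in rows, so rows that do not move let the fingers close. It gives the time, the measured TCP pose, the force and the opening at its end, in the units of the state.
- manip.observe(): the state, without advancing time (a new reading comes with each control period).
- manip.camera(name): name is "side" or "top"; returns a dict with "frame" (480x640x3 uint8, red, green, blue), "depth" (480x640 float32, m along the optical axis (not along the pixel's ray), 0 where there is no reading), "K" (3x3 intrinsics, pixels), "R" (3x3) and "t" (3): a world point X has camera coordinates R X + t. Camera axes: x right, y down, z forward; pixel columns grow to the right and rows downward; lengths in m; the calibration is good to about 2 mm. A picture is of the moment at which its call begins.
- manip.close_job(): hands the job in, once; it reports no verdict.
The state is a dict: "time": time; "joint_positions": joint angles; "qd": joint speeds; "joint_torque": joint torques, N m; "ee_pos": TCP position; "ee_rot": TCP orientation; "ft_force": force on the tool from outside, world axes, zero at the start; "wrist_torque": the same for the moment, N m; "width": finger opening in m.
Only numpy, scipy, OpenCV 4.12 (cv2) and the standard library are available. Lean on these libraries where they do the work, as an engineer would, in place of code of your own. Each camera call takes 0.05 s, during which the arm holds its last target. There are 200 camera calls.

TASK

The sample wheel drags on its guide shoe at one hidden place of its rim: turn it slowly by the finger knob, feel for where the drag is strongest, and let go of the wheel there, resting with the tight spot against the shoe. Then ease the shoe straight back until the wheel is free of it, but no more than 8 mm, and turn the wheel on a little by its knob to check that it runs free. Be gentle with wheel and shoe, and leave everything else where it is.

Things in the scene. Friction and masses are not known exactly. Their poses are not given: they have to be found in the camera images.
- changer: white sample changer housing, fixed, 270 (x) by 360 (y) by 70 mm high; origin on the table under the wheel's axis, z up, +y from the axis to the guide shoe; it spans x -135..135, y -160..200 mm. A needle column 52 mm square, 166 mm high over the table, stands at x 107, y -131 mm, its arm turned away to +x
- wheel: sample wheel on a vertical axis, turns either way without stops; origin on the axis, 75 mm above the table, z up, x towards the knob. Deck 200 mm across, top 110 mm above the table. Free it takes about 1 N at the knob to turn; on the tight spot, some 15 degrees to either side, rising to 6 to 9 N. It stays where left. Five capped tubes, 82 mm from the axis, 90 to 240 degrees on from the knob, tops 145 mm up
- knob_grip (a point): grip point of the upright black finger knob on the wheel, 60 mm from the axis: 15 mm across, 36 mm tall over the deck, revolving on its pin, so an unturned gripper can carry it round. The point is on the knob's axis, 24 mm above the deck
- shoe: aluminium guide shoe on a stiff slide, axes as the changer's; origin on the wheel's axis, 75 mm up, while fully in (the start); it shifts along the changer's +y as it is eased back, 16 mm at most. About 14 N moves it; it stays where left. Its sprung rubber-tipped pad (3 N per mm) meets the wheel's skirt under the deck, where the tight spot presses it back by 2.7 mm; eased back by 3 mm it is clear
- shoe_tab (a point): grip point of the shoe's upright tab, 165 mm from the wheel's axis (shoe in): the tab is 10 mm thick along the slide, 28 mm wide, its top 150 mm above the table; the point is in its middle, 15 mm below the top
- screw_cap: bystander: loose blue screw cap, 28 mm across, 13 mm high, lying on the housing beside the shoe; origin under its centre
- cuvette: bystander: loose clear cuvette, 45 by 12.5 by 12.5 mm, lying on the housing beside the shoe; origin under its centre
- pipette: bystander: pipette lying on the bench at the right, about 300 mm long, along its x; origin under the handle
- petri_stack: bystander: stack of clear dishes, 90 mm across, 46 mm high, at the left; origin under its centre

How it is judged:
On the way, in this order (a step that is already met when the one before it is completed fails the run):
1. the wheel rests, let go, with its tight spot pressing on the shoe's pad (contact force between wheel and anything else above 3.5 N and angular speed of wheel below 0.05 rad/s and contact force between the fingers and wheel below 0.05 N), for 0.4 s.
2. the shoe is eased back far enough to clear the tight spot, the wheel at rest and touched by nothing (contact force between wheel and anything else below 0.05 N and y of shoe in the frame of changer above 0.003 m and angular speed of wheel below 0.05 rad/s), for 0.3 s.
3. the wheel is turned on by the knob, the shoe standing clear of it (angular speed of wheel above 0.1 rad/s and contact force between the fingers and wheel above 0.3 N and y of shoe in the frame of changer between 0.003 and 0.008 m), for 0.2 s.
At the end, for the whole second after the job is handed in: wheel and shoe are at rest, nothing touches the wheel, and the shoe stands 3 to 8 mm back from fully in, so that the tight spot clears it (contact force between wheel and anything else below 0.05 N and angular speed of wheel below 0.03 rad/s and y of shoe in the frame of changer between 0.003 and 0.008 m and linear speed of shoe below 0.005 m/s).
It fails at once if the wheel or its knob is squeezed or pushed hard (contact force between the fingers and wheel above 90 N).
It fails at once if the shoe is squeezed or pushed hard (contact force between the fingers and shoe above 90 N).
It fails at once if a bystander is moved by more than 30 mm (distance of any of screw_cap, cuvette, pipette, petri_stack from where it was at the start of the episode above 0.03 m).
It also fails if it takes over 72 s, if anything falls off the work surface, if the arm or the gripper's body presses on something with over 40 N, if the wrist force passes 120 N, or if a joint passes its speed limit or range.

## Working session

There is one attempt and no reset: what is moved stays moved. The work goes in short steps, Python scripts to look and compute and a tool call to move; the robot and the scene stay as the last step left them, time stands still between calls to the robot, and variables do not carry over. Pictures are saved under pics/ and viewed, about 8 in all and at most 12, crops included, and the job is handed in when it is done.

Besides the shell and the picture viewer there is one more tool, called after ">>>" as name(argument=value, ...), one argument or row to a line, values as JSON. play_rows: Moves the arm, as the interface text tells. Its arguments: {"type":"object","properties":{"steps":{"type":"array"},"force":{"type":"number"}},"required":["steps"]}

```bash
mkdir -p pics; ls; cat > h.py <<'E'
import numpy as np,cv2
from rig import manip
from scipy.spatial.transform import Rotation as Rn
def cam(n):
    c=manip.camera(n); return c
def save(c,p): cv2.imwrite(p,c["frame"][:,:,::-1])
def px(c,u,v,z=None):
    K,R,t=c["K"],c["R"],np.array(c["t"])
    r=R.T@np.linalg.inv(K)@np.array([u,v,1.]); o=-R.T@t
    if z is None: return o+r*c["depth"][int(v),int(u)]
    return o+r*(z-o[2])/r[2]
E
python3 - <<'E'
from h import *
for n in("top","side"):
    c=cam(n); save(c,f"pics/{n}0.png"); np.savez(f"{n}0.npz",**c); print(n,c["K"],c["R"],c["t"])
print(manip.observe())
E
```

```text
pics
top [[545.83037446   0.         316.08190255]
 [  0.         545.83037446 237.18830177]
 [  0.           0.           1.        ]] [[-0.0223476  -0.99972105  0.00764195]
 [-0.98403066  0.02064541 -0.17679768]
 [ 0.17659059 -0.01147092 -0.98421755]] [-0.0035735   0.562413    1.20397004]
side [[468.30576089   0.         323.22512788]
 [  0.         468.30576089 243.42465712]
 [  0.           0.           1.        ]] [[-0.97023021 -0.24171422  0.01508598]
 [-0.16582543  0.61763421 -0.76878469]
 [ 0.17650857 -0.74839977 -0.63932973]] [0.53855061 0.17806231 0.97321801]
{'time': 0.1, 'joint_positions': array([ 1.20088911e+00,  3.59424177e-01,  1.51128191e+00, -2.73116892e-05,
        1.27251132e+00, -1.15089013e-01]), 'qd': array([-9.10543850e-05, -1.00684020e-03, -2.22279513e-03, -2.03004739e-03,
        4.27345602e-04,  6.66783345e-05]), 'joint_torque': array([ 1.64958368e-05, -5.16347086e+01, -2.71405470e+01,  6.76302309e-02,
        2.75652681e-02, -8.42681743e-06]), 'ee_pos': array([0.15103247, 0.58005542, 0.22191499]), 'ee_rot': array([ 1.27060643e-01,  9.91894618e-01, -7.91744476e-04, -1.82407814e-04]), 'ft_force': array([-0.04369067,  0.14052164, -0.54471335]), 'wrist_torque': array([-0.02077742,  0.00288193, -0.03386177]), 'width': 0.08796127575087923}
```

View pics/top0.png

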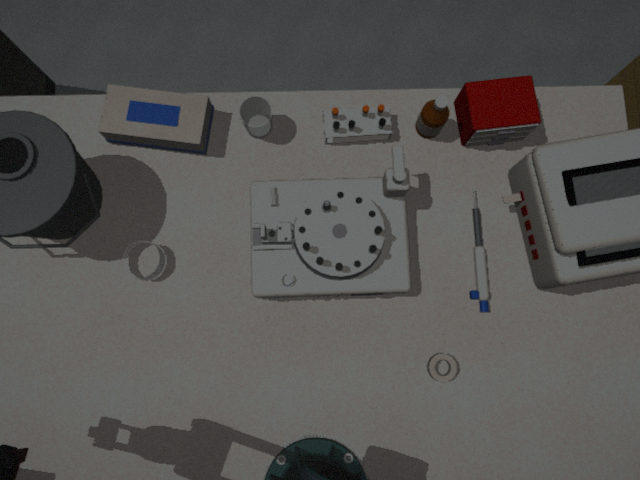

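View pics/side0.png

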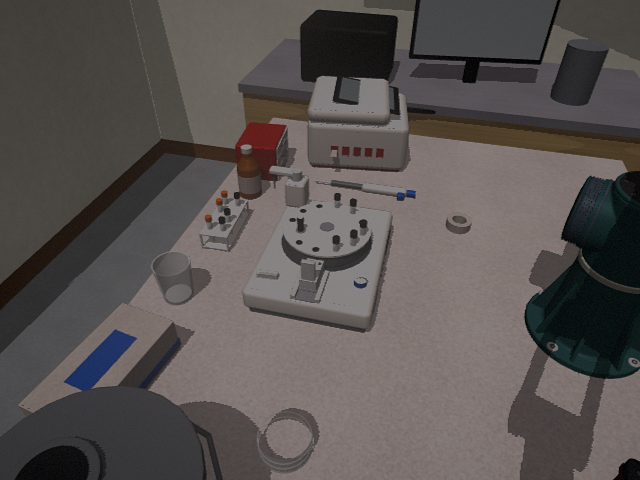

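The top view shows the changer with the wheel centred near (340,231), the shoe tab near (268,233), the column near (397,180) and probably the knob at (326,205). I'll enlarge that area.

```bash
python3 - <<'E'
from h import *
a=dict(np.load("top0.npz")); f=a["frame"][165:305,240:420,::-1]
f=np.clip(f.astype(float)*1.5,0,255).astype(np.uint8)
cv2.imwrite("pics/crop1.png",cv2.resize(f,None,fx=4.2,fy=4.2,interpolation=cv2.INTER_CUBIC))
for u,v,z in((340,231,.11),(326,205,.146),(268,233,.15)): print(px(a,u,v,z),px(a,u,v))
E
```

```text
[ 0.56413568 -0.06777176  0.11      ] [ 0.56450998 -0.06788301  0.10803222]
[ 0.61459332 -0.03744868  0.146     ] [ 0.62438452 -0.03873852  0.1052969 ]
[0.55540511 0.08678928 0.15      ] [0.56472952 0.09061882 0.10072334]
```

View pics/crop1.png

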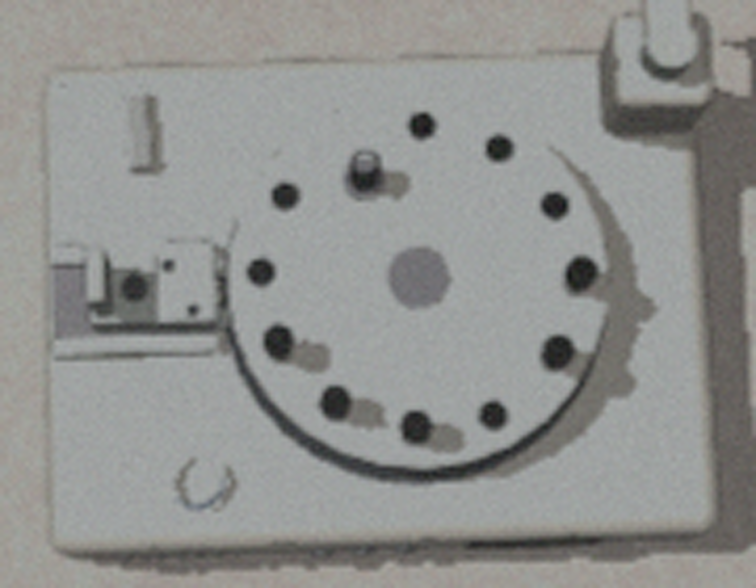

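```bash
python3 - <<'E'
from h import *
a=dict(np.load("top0.npz"))
P=lambda x,y,z:px(a,240+x/4.2-.4,165+y/4.2-.4,z)
for n,p,q in(("far",(60,70),(600,53)),("left",(48,90),(52,530)),("near",(60,547),(700,526))):
    A,B=P(*p,.07),P(*q,.07); d=B-A; print(n,A,B,np.degrees(np.arctan2(d[1],d[0])))
ax=P(419,277,.11);k=P(366,158,.146);t=P(97,272,.15)
print(ax,k,t,k-ax,np.hypot(*(k-ax)[:2]),np.hypot(*(t-ax)[:2]),np.degrees(np.arctan2(*(t-ax)[[1,0]])),np.degrees(np.arctan2(*(k-ax)[[1,0]])))
# tall points
for n in("top","side"):
    a=dict(np.load(n+"0.npz"));v,u=np.mgrid[:480,:640];d=a["depth"]
    X=(np.stack([(u-a["K"][0,2])/a["K"][0,0]*d,(v-a["K"][1,2])/a["K"][1,1]*d,d],-1)-a["t"])@a["R"]
    for z0,c,r in((.125,t,.035),(.12,k,.03)):
        m=(X[...,2]>z0)&(X[...,2]<.16)&(np.hypot(X[...,0]-c[0],X[...,1]-c[1])<r)&(d>0)
        print(n,m.sum(), X[m].min(0) if m.any() else 0,X[m].max(0) if m.any() else 0,np.median(X[m],0))
E
```

```text
far [0.69233693 0.12463183 0.07      ] [ 0.69603339 -0.17185744  0.07      ] -89.28570470882539
left [0.68114506 0.13121325 0.07      ] [0.44078209 0.12941421 0.07      ] -179.5711684729165
near [0.43173113 0.12521121 0.07      ] [ 0.43544289 -0.21348142  0.07      ] -89.37211518346649
[ 0.56516325 -0.06640312  0.11      ] [ 0.62068174 -0.03919791  0.146     ] [0.56347073 0.09794869 0.15      ] [0.05551848 0.0272052  0.036     ] 0.06182576529195088 0.1643605211822195 90.59002054880028 26.105808892868225
top 72 [0.54769219 0.09325058 0.12594172] [0.57595271 0.10242722 0.15328521] [0.56055347 0.09756663 0.14714866]
top 26 [ 0.61026428 -0.04628124  0.12093623] [ 0.62476661 -0.03319694  0.1489949 ] [ 0.61339027 -0.03764699  0.14083735]
side 171 [0.54804593 0.09703946 0.12509396] [0.57539057 0.10955345 0.15005733] [0.56138998 0.10614874 0.14027851]
side 60 [ 0.61014159 -0.03843233  0.12050314] [ 0.62450274 -0.0271323   0.14548061] [ 0.61625984 -0.03074769  0.1340962 ]
```

>>> play_rows(
  steps=[87,0,0,0,-0.132,87,0,0,0,-0.133,87,-36,-48,0,0,87,-36,-48,0,0,87,-36,-48,0,0],
  force=8,
)

```text
time: 0.72
ee_pos: [0.2619, 0.437, 0.2198]
ee_rot: [-0.013, 1.0, -0.002, -0.001]
ft_force: [-0.2, -0.1, -0.1]
width: 0.0865
```

>>> play_rows(
  steps=[70,-36,-48,0,0,70,-36,-48,0,0,60,-36,-48,0,0,50,-36,-48,0,0,45,-36,-48,0,0],
)

```text
time: 1.35
ee_pos: [0.4522, 0.1934, 0.2196]
ee_rot: [-0.014, 1.0, -0.002, -0.001]
ft_force: [1.0, 0.8, 0.4]
width: 0.0463
```

```bash
cat > st.py <<'E'
from h import *
o=manip.observe();R=Rn.from_quat(o["ee_rot"]).as_matrix()
print(o["time"],o["ee_pos"].round(4),o["ft_force"].round(2),o["width"].round(4));print(R.round(4), o["joint_positions"].round(2))
E
python3 st.py
```

```text
Traceback (most recent call last):
  File "st.py", line 3, in <module>
    print(o["time"],o["ee_pos"].round(4),o["ft_force"].round(2),o["width"].round(4));print(R.round(4), o["joint_positions"].round(2))
                                                                ^^^^^^^^^^^^^^^^
AttributeError: 'float' object has no attribute 'round'
```

>>> play_rows(
  steps=[45,-31,-46,0,0.017,45,-31,-46,0,0,45,-31,-46,0,0,45,-31,-46,0,0,45,-25,-38,0,0],
)

```text
time: 1.98
ee_pos: [0.6079, -0.0358, 0.2184]
ee_rot: [-0.004, 1.0, -0.001, -0.002]
ft_force: [0.7, 0.4, -0.3]
width: 0.0448
```

>>> play_rows(
  steps=[45,0,0,0,0,45,0,0,0,0],
)

```text
time: 2.22
ee_pos: [0.6086, -0.0385, 0.2172]
ee_rot: [-0.002, 1.0, -0.001, -0.003]
ft_force: [-0.1, 0.5, 0.2]
width: 0.0449
```

```bash
sed -i 's/o\["width"\].round(4)/o["width"]/' st.py; python3 st.py; python3 - <<'E'
from h import *
c=cam("side"); f=c["frame"][150:330,230:410,::-1]
cv2.imwrite("pics/s1.png",cv2.resize(np.clip(f*1.5,0,255).astype(np.uint8),None,fx=3.3,fy=3.3,interpolation=cv2.INTER_CUBIC))
E
```

```text
2.225 [ 0.6086 -0.0385  0.2172] [-0.09  0.52  0.24] 0.044949283074743954
[[-1.     -0.0037 -0.005 ]
 [-0.0037  1.     -0.0022]
 [ 0.005  -0.0022 -1.    ]] [-0.17  0.38  1.49 -0.    1.28 -1.75]
```

View pics/s1.png

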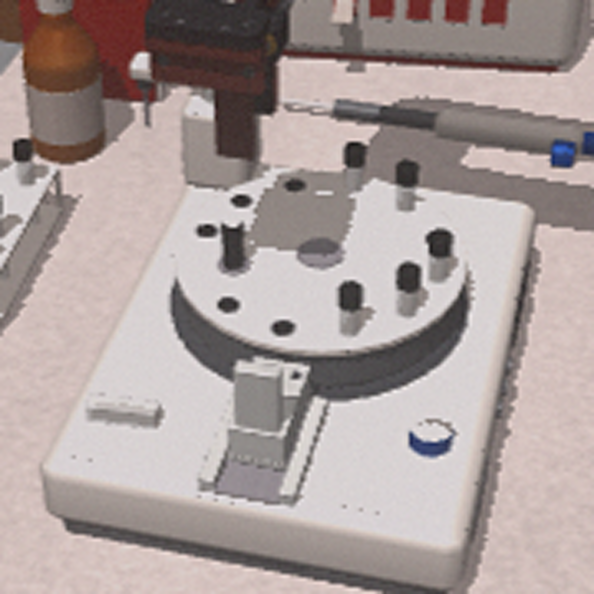

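The knob is the upright black one at (233,248), and the open fingers are above it. Now I go down.

>>> play_rows(
  steps=[45,-9,0,20,0,45,0,0,25,0,45,0,0,25,0,45,0,0,20,0,45,0,0,9,0],
)

```text
time: 2.9
ee_pos: [0.6158, -0.0323, 0.1117]
ee_rot: [-0.006, 1.0, -0.001, -0.003]
ft_force: [0.4, -0.4, -0.3]
width: 0.045
```

>>> play_rows(
  steps=[45,0,0,0,0,30,0,0,0,0],
)

```text
time: 3.15
ee_pos: [0.6155, -0.0313, 0.111]
ee_rot: [-0.006, 1.0, -0.001, -0.004]
ft_force: [-0.4, -0.3, 0.3]
width: 0.0381
```

>>> play_rows(
  steps=[30,-2,-6,-4,0,24,0,0,0,0],
)

```text
time: 3.4
ee_pos: [0.6188, -0.0378, 0.1167]
ee_rot: [-0.006, 1.0, -0.001, -0.002]
ft_force: [-0.1, 0.4, -0.7]
width: 0.0252
```

```bash
python3 st.py; python3 - <<'E'
from h import *
c=cam("side"); f=c["frame"][170:290,260:390,::-1]
cv2.imwrite("pics/s2.png",cv2.resize(np.clip(f*1.5,0,255).astype(np.uint8),None,fx=4.5,fy=4.5,interpolation=cv2.INTER_CUBIC))
E
```

```text
3.4 [ 0.6188 -0.0378  0.1167] [-0.14  0.4  -0.69] 0.02521606471365828
[[-0.9999 -0.0126 -0.0045]
 [-0.0126  0.9999 -0.0017]
 [ 0.0045 -0.0016 -1.    ]] [-0.17  0.5   1.57 -0.    1.08 -1.75]
```

View pics/s2.png

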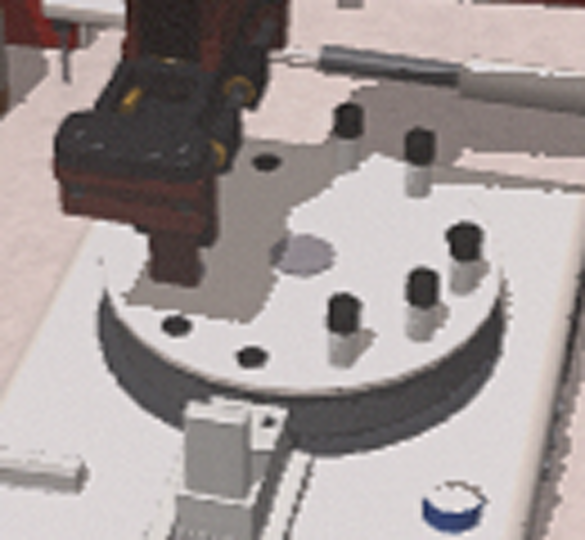

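The fingers straddle the knob near (175,260), with nothing disturbed. I'll close gently.

>>> play_rows(
  steps=[10,0,0,0,0,10,0,0,0,0,10,0,0,0,0],
  force=10,
)

```text
time: 3.82
ee_pos: [0.6188, -0.0377, 0.1169]
ee_rot: [-0.006, 1.0, -0.001, -0.002]
ft_force: [-0.2, -0.1, -0.3]
width: 0.0148
```

```bash
python3 - <<'E'
import numpy as np
for a in range(28,388,15):
    print(a,end=': ')
    for k in range(5):
        t=np.radians([a+3*k,a+3*k+3]);d=60*np.diff(np.array([np.cos(t),np.sin(t)]))[:,0]
        print("%.1f,%.1f"%(-d[0]-.0126*d[1],d[1]-.0126*d[0]),end=' | ')
    t=np.radians(a+15);print("end xy %.4f %.4f"%(.564+.06*np.cos(t),-.0665+.06*np.sin(t)))
E
```

```text
28: 1.5,2.8 | 1.7,2.7 | 1.8,2.6 | 1.9,2.5 | 2.1,2.4 | end xy 0.6079 -0.0256
43: 2.2,2.3 | 2.3,2.2 | 2.4,2.0 | 2.5,1.9 | 2.6,1.8 | end xy 0.5958 -0.0156
58: 2.7,1.6 | 2.8,1.5 | 2.8,1.3 | 2.9,1.2 | 3.0,1.0 | end xy 0.5815 -0.0091
73: 3.0,0.9 | 3.1,0.7 | 3.1,0.6 | 3.1,0.4 | 3.1,0.2 | end xy 0.5661 -0.0065
88: 3.1,0.1 | 3.1,-0.1 | 3.1,-0.3 | 3.1,-0.4 | 3.1,-0.6 | end xy 0.5505 -0.0080
103: 3.1,-0.7 | 3.0,-0.9 | 3.0,-1.1 | 2.9,-1.2 | 2.8,-1.4 | end xy 0.5358 -0.0135
118: 2.8,-1.5 | 2.7,-1.7 | 2.6,-1.8 | 2.5,-1.9 | 2.4,-2.1 | end xy 0.5231 -0.0226
133: 2.3,-2.2 | 2.2,-2.3 | 2.0,-2.4 | 1.9,-2.5 | 1.8,-2.6 | end xy 0.5131 -0.0347
148: 1.6,-2.7 | 1.5,-2.8 | 1.3,-2.8 | 1.2,-2.9 | 1.0,-3.0 | end xy 0.5066 -0.0490
163: 0.9,-3.0 | 0.7,-3.1 | 0.6,-3.1 | 0.4,-3.1 | 0.2,-3.1 | end xy 0.5040 -0.0644
178: 0.1,-3.1 | -0.1,-3.1 | -0.3,-3.1 | -0.4,-3.1 | -0.6,-3.1 | end xy 0.5055 -0.0800
193: -0.7,-3.1 | -0.9,-3.0 | -1.1,-3.0 | -1.2,-2.9 | -1.4,-2.8 | end xy 0.5110 -0.0947
208: -1.5,-2.8 | -1.7,-2.7 | -1.8,-2.6 | -1.9,-2.5 | -2.1,-2.4 | end xy 0.5201 -0.1074
223: -2.2,-2.3 | -2.3,-2.2 | -2.4,-2.0 | -2.5,
[... 162 characters left out ...]
-0.6 | -3.1,-0.4 | -3.1,-0.2 | end xy 0.5619 -0.1265
268: -3.1,-0.1 | -3.1,0.1 | -3.1,0.3 | -3.1,0.4 | -3.1,0.6 | end xy 0.5775 -0.1250
283: -3.1,0.7 | -3.0,0.9 | -3.0,1.1 | -2.9,1.2 | -2.8,1.4 | end xy 0.5922 -0.1195
298: -2.8,1.5 | -2.7,1.7 | -2.6,1.8 | -2.5,1.9 | -2.4,2.1 | end xy 0.6049 -0.1104
313: -2.3,2.2 | -2.2,2.3 | -2.0,2.4 | -1.9,2.5 | -1.8,2.6 | end xy 0.6149 -0.0983
328: -1.6,2.7 | -1.5,2.8 | -1.3,2.8 | -1.2,2.9 | -1.0,3.0 | end xy 0.6214 -0.0840
343: -0.9,3.0 | -0.7,3.1 | -0.6,3.1 | -0.4,3.1 | -0.2,3.1 | end xy 0.6240 -0.0686
358: -0.1,3.1 | 0.1,3.1 | 0.3,3.1 | 0.4,3.1 | 0.6,3.1 | end xy 0.6225 -0.0530
373: 0.7,3.1 | 0.9,3.0 | 1.1,3.0 | 1.2,2.9 | 1.4,2.8 | end xy 0.6170 -0.0383
```

>>> play_rows(
  steps=[10,1.5,2.8,0,0,10,1.7,2.7,0,0,10,1.8,2.6,0,0,10,1.9,2.5,0,0,10,2.1,2.4,0,0],
)

```text
time: 4.45
ee_pos: [0.6097, -0.0242, 0.117]
ee_rot: [-0.006, 1.0, -0.001, -0.001]
ft_force: [1.0, -0.5, -1.0]
width: 0.0146
```

>>> play_rows(
  steps=[10,2.2,2.3,0,0,10,2.3,2.2,0,0,10,2.4,2.0,0,0,10,2.5,1.9,0,0,10,2.6,1.8,0,0],
)

```text
time: 5.08
ee_pos: [0.5966, -0.0133, 0.117]
ee_rot: [-0.006, 1.0, -0.001, -0.001]
ft_force: [0.8, -0.3, -1.3]
width: 0.015
```

>>> play_rows(
  steps=[10,2.7,1.6,0,0,10,2.8,1.5,0,0,10,2.8,1.3,0,0,10,2.9,1.2,0,0,10,3.0,1.0,0,0],
)

```text
time: 5.7
ee_pos: [0.5811, -0.0064, 0.1169]
ee_rot: [-0.006, 1.0, -0.001, -0.002]
ft_force: [0.8, 0.3, -1.2]
width: 0.0142
```

>>> play_rows(
  steps=[10,3.0,0.9,0,0,10,3.1,0.7,0,0,10,3.1,0.6,0,0,10,3.1,0.4,0,0,10,3.1,0.2,0,0],
)

```text
time: 6.32
ee_pos: [0.5646, -0.0042, 0.1169]
ee_rot: [-0.006, 1.0, -0.001, -0.002]
ft_force: [0.6, -1.8, -1.9]
width: 0.0147
```

>>> play_rows(
  steps=[10,3.1,0.1,0,0,10,3.1,-0.1,0,0,10,3.1,-0.3,0,0,10,3.1,-0.4,0,0,10,3.1,-0.6,0,0],
)

```text
time: 6.95
ee_pos: [0.5486, -0.0065, 0.117]
ee_rot: [-0.006, 1.0, -0.002, -0.001]
ft_force: [1.8, -4.0, -2.8]
width: 0.0147
```

>>> play_rows(
  steps=[10,3.1,-1.1,0,0,10,3.0,-1.2,0,0,10,3.0,-1.3,0,0,10,2.9,-1.4,0,0,10,2.8,-1.5,0,0],
)

```text
time: 7.58
ee_pos: [0.5332, -0.0133, 0.117]
ee_rot: [-0.006, 1.0, -0.002, -0.001]
ft_force: [2.7, -2.7, -4.9]
width: 0.0147
```

>>> play_rows(
  steps=[10,2.8,-1.7,0,0,10,2.7,-1.8,0,0,10,2.6,-1.9,0,0,10,2.5,-2.0,0,0,10,2.4,-2.1,0,0],
)

```text
time: 8.2
ee_pos: [0.5205, -0.0239, 0.117]
ee_rot: [-0.006, 1.0, -0.002, 0.0]
ft_force: [4.4, -2.0, -6.6]
width: 0.0147
```

>>> play_rows(
  steps=[10,2.2,-2.2,0,0,10,2.1,-2.3,0,0,10,2.0,-2.4,0,0,10,1.9,-2.5,0,0,10,1.8,-2.6,0,0],
)

```text
time: 8.82
ee_pos: [0.5116, -0.0367, 0.117]
ee_rot: [-0.006, 1.0, -0.002, 0.002]
ft_force: [5.3, -0.6, -7.2]
width: 0.0148
```

>>> play_rows(
  steps=[10,1.2,-2.7,0.3,0,10,1.1,-2.8,0.3,0,10,1.0,-2.8,0.3,0,10,0.9,-2.9,0.3,0,10,0.8,-3.0,0.3,0],
)

```text
time: 9.45
ee_pos: [0.5066, -0.0509, 0.1168]
ee_rot: [-0.006, 1.0, -0.001, 0.002]
ft_force: [1.8, 0.1, 2.4]
width: 0.0148
```

>>> play_rows(
  steps=[10,0.6,-3.0,0.1,0,10,0.5,-3.1,0,0,10,0.4,-3.1,0,0,10,0.2,-3.1,0,0,10,0.0,-3.1,0,0],
)

```text
time: 10.07
ee_pos: [0.5051, -0.0671, 0.1169]
ee_rot: [-0.006, 1.0, -0.001, 0.002]
ft_force: [2.4, 1.3, 0.8]
width: 0.0148
```

>>> play_rows(
  steps=[10,-0.3,-3.1,0,0,10,-0.4,-3.1,0,0,10,-0.6,-3.1,0,0,10,-0.7,-3.1,0,0,10,-0.9,-3.0,0,0],
)

```text
time: 10.7
ee_pos: [0.5081, -0.0831, 0.1169]
ee_rot: [-0.006, 1.0, -0.0, 0.002]
ft_force: [2.0, 2.1, 1.4]
width: 0.0145
```

>>> play_rows(
  steps=[10,-1.0,-3.0,0,0,10,-1.2,-3.0,0,0,10,-1.3,-2.9,0,0,10,-1.5,-2.8,0,0,10,-1.6,-2.7,0,0],
)

```text
time: 11.32
ee_pos: [0.5124, -0.0933, 0.1168]
ee_rot: [-0.005, 1.0, 0.004, -0.0]
ft_force: [-0.4, 7.9, 6.7]
width: 0.0151
```

>>> play_rows(
  steps=[10,-1.8,-2.6,0,0,10,-1.9,-2.5,0,0,10,-2.0,-2.4,0,0,10,-2.1,-2.3,0,0,10,-2.3,-2.2,0,0],
)

```text
time: 11.95
ee_pos: [0.5145, -0.0967, 0.1166]
ee_rot: [-0.004, 1.0, 0.012, -0.008]
ft_force: [-2.1, 8.5, 10.3]
width: 0.0148
```

>>> play_rows(
  steps=[10,-2.6,-4.2,-0.3,0,10,-2.7,-4.2,-0.3,0],
)

```text
time: 12.2
ee_pos: [0.517, -0.1005, 0.1166]
ee_rot: [-0.003, 1.0, 0.016, -0.011]
ft_force: [0.8, 9.9, 4.5]
width: 0.0149
```

>>> play_rows(
  steps=[10,-2.8,-4.1,-0.2,0,10,-2.9,-4.0,0,0],
)

```text
time: 12.45
ee_pos: [0.521, -0.1052, 0.1166]
ee_rot: [-0.003, 1.0, 0.019, -0.013]
ft_force: [1.5, 7.0, 6.2]
width: 0.0149
```

>>> play_rows(
  steps=[10,-2.5,-2.9,0,0,10,-2.6,-2.8,0,0],
)

```text
time: 12.7
ee_pos: [0.5251, -0.109, 0.1166]
ee_rot: [-0.003, 1.0, 0.021, -0.014]
ft_force: [0.7, 5.5, 5.9]
width: 0.015
```

>>> play_rows(
  steps=[10,-2.5,-2.2,0,0,10,-2.5,-2.1,0,0],
)

```text
time: 12.95
ee_pos: [0.5297, -0.1127, 0.1166]
ee_rot: [-0.003, 1.0, 0.021, -0.014]
ft_force: [1.3, 3.7, 4.3]
width: 0.0152
```

>>> play_rows(
  steps=[10,3.2,2.5,0,0,10,3.0,2.7,0,0,10,2.8,2.9,0,0],
)

```text
time: 13.32
ee_pos: [0.5224, -0.1065, 0.1169]
ee_rot: [-0.003, 1.0, 0.02, -0.012]
ft_force: [5.2, -2.8, -4.7]
width: 0.0154
```

>>> play_rows(
  steps=[10,2.8,3.3,0,0,10,2.6,3.4,0,0],
)

```text
time: 13.58
ee_pos: [0.5189, -0.1028, 0.1169]
ee_rot: [-0.004, 1.0, 0.017, -0.01]
ft_force: [6.4, -4.9, -6.9]
width: 0.0151
```

>>> play_rows(
  steps=[10,2.6,4.0,0,0,10,2.3,4.0,0.2,0],
)

```text
time: 13.82
ee_pos: [0.5158, -0.0988, 0.1168]
ee_rot: [-0.005, 1.0, 0.013, -0.008]
ft_force: [3.4, -6.2, -3.1]
width: 0.015
```

>>> play_rows(
  steps=[10,2.0,4.0,0,0],
)

```text
time: 13.95
ee_pos: [0.5144, -0.0967, 0.1168]
ee_rot: [-0.005, 1.0, 0.011, -0.007]
ft_force: [3.8, -5.4, -4.3]
width: 0.0146
```

>>> play_rows(
  steps=[10,-2.5,-3.9,0,0],
)

```text
time: 14.08
ee_pos: [0.5158, -0.0991, 0.1167]
ee_rot: [-0.005, 1.0, 0.012, -0.008]
ft_force: [1.2, 11.0, 7.4]
width: 0.0149
```

>>> play_rows(
  steps=[30,0,0,0,0,36,0,0,0,0,40,0,0,0,0],
)

```text
time: 14.45
ee_pos: [0.5124, -0.0989, 0.1157]
ee_rot: [-0.005, 1.0, 0.012, -0.011]
ft_force: [0.8, -0.5, 0.5]
width: 0.039
```

>>> play_rows(
  steps=[40,0,0,0,0,40,0,0,0,0,40,0,0,0,0,40,0,0,0,0],
)

```text
time: 14.95
ee_pos: [0.5118, -0.099, 0.1154]
ee_rot: [-0.005, 1.0, 0.012, -0.012]
ft_force: [1.5, -0.2, 0.9]
width: 0.0399
```

```bash
python3 st.py; python3 - <<'E'
from h import *
c=cam("side"); f=c["frame"][170:310,250:390,::-1]
cv2.imwrite("pics/s3.png",cv2.resize(np.clip(f*1.5,0,255).astype(np.uint8),None,fx=4.2,fy=4.2,interpolation=cv2.INTER_CUBIC))
E
```

```text
14.95 [ 0.5118 -0.099   0.1154] [ 1.55 -0.22  0.91] 0.03992563894849658
[[-0.9997 -0.0095 -0.0232]
 [-0.0101  0.9996  0.0249]
 [ 0.023   0.0251 -0.9994]] [-0.34  0.39  1.78  0.02  1.01 -1.93]
```

View pics/s3.png

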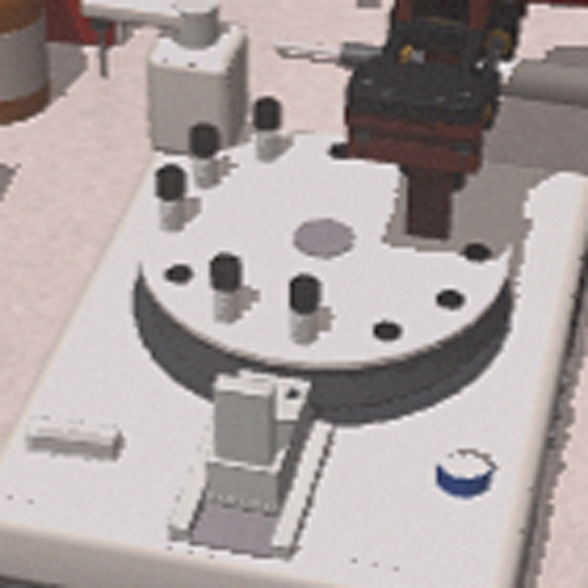

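The tubes have turned with the wheel, the gripper is open around the knob at (430,230), the shoe is undisturbed, and the cap and cuvette are in place. I'll lift and go to the tab.

>>> play_rows(
  steps=[40,0,0,-15,0,40,0,0,-22,0,40,0,0,-25,0,40,0,0,-23,0,40,0,0,0,0],
)

```text
time: 15.62
ee_pos: [0.5146, -0.1014, 0.2066]
ee_rot: [-0.005, 1.0, 0.012, -0.01]
ft_force: [-0.1, 0.2, -0.4]
width: 0.04
```

>>> play_rows(
  steps=[40,-10,40,0,0,40,-10,40,0,0,40,-10,40,0,0,40,-10,40,0,0,40,-8,30,0,0],
)

```text
time: 16.25
ee_pos: [0.5606, 0.092, 0.2081]
ee_rot: [-0.002, 1.0, 0.012, -0.011]
ft_force: [0.4, -0.1, 0.2]
width: 0.0399
```

>>> play_rows(
  steps=[40,0,0,0,0,40,0,0,0,0],
)

```text
time: 16.5
ee_pos: [0.5597, 0.0933, 0.2067]
ee_rot: [-0.004, 1.0, 0.011, -0.013]
ft_force: [0.6, 0.5, 0.0]
width: 0.04
```

```bash
python3 st.py; python3 - <<'E'
from h import *
for n in("top","side"):
    a=cam(n);save(a,f"pics/{n}4.png");v,u=np.mgrid[:480,:640];d=a["depth"]
    X=(np.stack([(u-a["K"][0,2])/a["K"][0,0]*d,(v-a["K"][1,2])/a["K"][1,1]*d,d],-1)-a["t"])@a["R"]
    m=(X[...,2]>.125)&(X[...,2]<.156)&(np.hypot(X[...,0]-.562,X[...,1]-.1)<.035)&(d>0)
    print(n,m.sum(),np.percentile(X[m],[3,50,97],axis=0) if m.any() else 0)
E
```

```text
16.5 [0.5597 0.0933 0.2067] [0.62 0.46 0.04] 0.03997090915192859
[[-0.9996 -0.0078 -0.0253]
 [-0.0084  0.9997  0.0228]
 [ 0.0251  0.023  -0.9994]] [ 0.03  0.34  1.58  0.02  1.24 -1.56]
top 42 [[0.54817194 0.09341544 0.12934825]
 [0.55369092 0.09737219 0.1476151 ]
 [0.57348304 0.10204144 0.15143639]]
side 174 [[0.54872366 0.09851973 0.12599274]
 [0.56112684 0.10601049 0.14057981]
 [0.57514692 0.10847804 0.14908486]]
```

>>> play_rows(
  steps=[40,-4,4.5,10,0,40,0,0,20,0,40,0,0,10,0,40,0,0,0,0],
)

```text
time: 17.1
ee_pos: [0.5631, 0.0962, 0.1647]
ee_rot: [-0.001, 1.0, 0.011, -0.012]
ft_force: [0.1, -0.9, -0.5]
width: 0.0399
```

>>> play_rows(
  steps=[40,0,2.5,8,0,40,0,0,14,0,40,0,0,14,0,40,0,0,8,0,40,0,0,0,0],
)

```text
time: 17.73
ee_pos: [0.5624, 0.0999, 0.1182]
ee_rot: [-0.001, 1.0, 0.012, -0.012]
ft_force: [0.3, 0.6, 0.8]
width: 0.04
```

>>> play_rows(
  steps=[34,0,0,0,0],
)

```text
time: 17.85
ee_pos: [0.5625, 0.0999, 0.1182]
ee_rot: [-0.001, 1.0, 0.011, -0.012]
ft_force: [1.3, -0.1, 1.3]
width: 0.0347
```

>>> play_rows(
  steps=[5,0,0,0,0,5,0,0,0,0,5,0,0,0,0],
  force=10,
)

```text
time: 18.23
ee_pos: [0.5632, 0.1011, 0.1191]
ee_rot: [-0.001, 1.0, 0.013, -0.011]
ft_force: [-0.5, 5.9, -2.6]
width: 0.0104
```

>>> play_rows(
  steps=[5,0,0,0,0,5,0,0,0,0],
  force=25,
)

```text
time: 18.48
ee_pos: [0.5632, 0.1011, 0.1191]
ee_rot: [-0.002, 1.0, 0.012, -0.011]
ft_force: [-0.3, 0.7, -1.5]
width: 0.0106
```

>>> play_rows(
  steps=[5,0,3,0,0,5,0,3,0,0],
)

```text
time: 18.73
ee_pos: [0.5632, 0.102, 0.1191]
ee_rot: [-0.003, 1.0, 0.008, -0.011]
ft_force: [0.3, -10.8, -0.9]
width: 0.0101
```

```bash
python3 st.py
```

```text
18.725 [0.5632 0.102  0.1191] [  0.26 -10.75  -0.87] 0.010131345854564305
[[-0.9997 -0.0056 -0.0224]
 [-0.0059  0.9999  0.015 ]
 [ 0.0223  0.0152 -0.9996]] [ 0.05  0.44  1.67  0.02  1.05 -1.54]
```

>>> play_rows(
  steps=[5,0,4.5,0,0,5,0,4.5,0,0],
)

```text
time: 18.98
ee_pos: [0.5631, 0.1036, 0.119]
ee_rot: [-0.004, 1.0, 0.001, -0.012]
ft_force: [0.7, -13.7, -0.7]
width: 0.01
```

```bash
python3 st.py
```

```text
18.975 [0.5631 0.1036 0.119 ] [  0.68 -13.73  -0.74] 0.009954529367151226
[[-0.9997 -0.0082 -0.0232]
 [-0.0083  1.      0.0022]
 [ 0.0232  0.0023 -0.9997]] [ 0.06  0.44  1.67  0.    1.06 -1.52]
```

>>> play_rows(
  steps=[5,0,4.5,0,0,5,0,4.5,0,0],
)

```text
time: 19.23
ee_pos: [0.5631, 0.1052, 0.119]
ee_rot: [-0.005, 1.0, -0.005, -0.012]
ft_force: [-0.4, -14.0, -1.3]
width: 0.0099
```

```bash
python3 st.py
```

```text
19.225 [0.5631 0.1052 0.119 ] [ -0.36 -13.95  -1.32] 0.009921208930611705
[[-0.9997 -0.0094 -0.0239]
 [-0.0092  0.9999 -0.0098]
 [ 0.024  -0.0096 -0.9997]] [ 0.07  0.44  1.66 -0.01  1.06 -1.51]
```

>>> play_rows(
  steps=[5,0,4,0,0,5,0,0,0,0],
)

```text
time: 19.48
ee_pos: [0.563, 0.1055, 0.1189]
ee_rot: [-0.004, 1.0, -0.007, -0.012]
ft_force: [0.2, 5.7, -1.3]
width: 0.0102
```

>>> play_rows(
  steps=[25,0,0,0,0,30,0,0,0,0,30,0,0,0,0],
  force=10,
)

```text
time: 19.85
ee_pos: [0.5633, 0.1057, 0.1193]
ee_rot: [-0.004, 1.0, -0.007, -0.012]
ft_force: [0.5, 0.5, -0.0]
width: 0.0299
```

```bash
python3 st.py
```

```text
19.85 [0.5633 0.1057 0.1193] [ 0.46  0.54 -0.04] 0.029889245377898516
[[-0.9997 -0.008  -0.0239]
 [-0.0077  0.9999 -0.0142]
 [ 0.024  -0.014  -0.9996]] [ 0.07  0.45  1.66 -0.01  1.06 -1.5 ]
```

>>> play_rows(
  steps=[30,0,0,-15,0,30,0,0,-25,0,30,0,0,-25,0,40,0,0,-25,0,40,0,0,0,0],
)

```text
time: 20.48
ee_pos: [0.5663, 0.1075, 0.2158]
ee_rot: [-0.004, 1.0, -0.007, -0.011]
ft_force: [-0.4, -0.3, -0.4]
width: 0.0397
```

>>> play_rows(
  steps=[40,9,-41,0,0,40,9,-41,0,0,40,9,-41,0,0,40,9,-41,0,0,40,8,-38,0,0],
)

```text
time: 21.1
ee_pos: [0.522, -0.0972, 0.217]
ee_rot: [-0.007, 1.0, -0.006, -0.012]
ft_force: [0.5, -0.1, 0.4]
width: 0.0402
```

>>> play_rows(
  steps=[40,0,0,0,0,40,0,0,0,0],
)

```text
time: 21.35
ee_pos: [0.5207, -0.0988, 0.2158]
ee_rot: [-0.005, 1.0, -0.006, -0.013]
ft_force: [0.3, 1.3, -0.0]
width: 0.04
```

```bash
python3 st.py; python3 - <<'E'
from h import *
def cloud(a):
    v,u=np.mgrid[:480,:640];d=a["depth"]
    return (np.stack([(u-a["K"][0,2])/a["K"][0,0]*d,(v-a["K"][1,2])/a["K"][1,1]*d,d],-1)-a["t"])@a["R"],d
now=cam("side");cv2.imwrite("pics/s5.png",cv2.resize(np.clip(np.hstack([x["frame"][230:310,280:350,::-1] for x in(dict(np.load("side0.npz")),now)])*1.5,0,255).astype(np.uint8),None,fx=5,fy=5,interpolation=cv2.INTER_CUBIC))
for a in(dict(np.load("side0.npz")),now):
    X,d=cloud(a);m=(X[...,2]>.12)&(X[...,2]<.144)&(abs(X[...,0]-.5625)<.011)&(abs(X[...,1]-.11)<.03)&(d>0)
    print(m.sum(),np.percentile(X[m],[10,50,90],axis=0).round(4)[:,1])
top=cam("top")
for a in(dict(np.load("top0.npz")),top):
    X,d=cloud(a);m=(X[...,2]>.143)&(X[...,2]<.157)&(abs(X[...,0]-.5625)<.014)&(abs(X[...,1]-.1)<.03)&(d>0)
    print(m.sum(),X[m].mean(0).round(4))
f=[x["frame"][205:265,245:305,::-1] for x in(dict(np.load("top0.npz")),top)]
cv2.imwrite("pics/t5.png",cv2.resize(np.clip(np.hstack(f)*1.5,0,255).astype(np.uint8),None,fx=6,fy=6,interpolation=cv2.INTER_CUBIC))
E
```

```text
21.35 [ 0.5207 -0.0988  0.2158] [ 0.35  1.29 -0.03] 0.03998843551212123
[[-0.9996 -0.0108 -0.0251]
 [-0.0105  0.9999 -0.0123]
 [ 0.0252 -0.0121 -0.9996]] [-0.3   0.28  1.65 -0.02  1.23 -1.88]
94 [0.1051 0.1065 0.1081]
97 [0.1103 0.1114 0.1132]
62 [0.5622 0.0977 0.1479]
63 [0.5625 0.1036 0.1486]
```

View pics/t5.png

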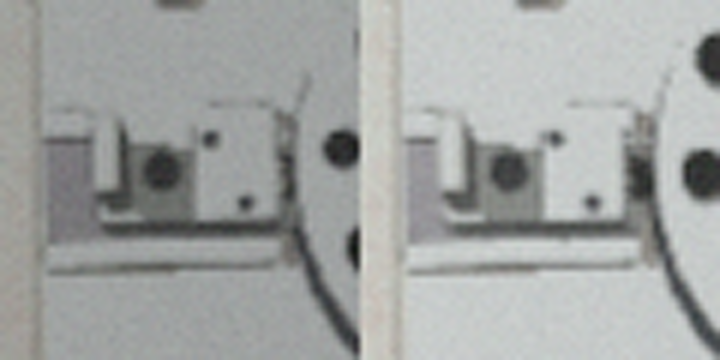

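The shoe is back by 4.9 mm (side depth), 5.9 mm (top depth) and about 5 mm (arm). The right half shows the gap widened at (640,180). Next I go back to the knob.

>>> play_rows(
  steps=[40,3,1,12,0,40,0,0,20,0,40,0,0,14,0,40,0,0,0,0],
)

```text
time: 21.95
ee_pos: [0.516, -0.0946, 0.1667]
ee_rot: [-0.008, 1.0, -0.006, -0.013]
ft_force: [-0.5, 0.3, 0.6]
width: 0.0397
```

>>> play_rows(
  steps=[40,-0.5,-4,8,0,40,0,0,14,0,40,0,0,15,0,40,0,0,9,0,34,0,0,0,0],
)

```text
time: 22.58
ee_pos: [0.5158, -0.0995, 0.1179]
ee_rot: [-0.008, 1.0, -0.006, -0.013]
ft_force: [-0.8, -0.7, 0.2]
width: 0.0347
```

>>> play_rows(
  steps=[10,0,0,0,0,10,0,0,0,0,10,0,0,0,0],
  force=8,
)

```text
time: 22.95
ee_pos: [0.5162, -0.0997, 0.1184]
ee_rot: [-0.008, 1.0, -0.006, -0.012]
ft_force: [-0.2, -0.9, -3.3]
width: 0.0147
```

>>> play_rows(
  steps=[10,-1.8,-2.6,0,0,10,-1.9,-2.5,0,0,10,-2.0,-2.4,0,0,10,-2.1,-2.3,0,0,10,-2.3,-2.2,0,0],
)

```text
time: 23.58
ee_pos: [0.5271, -0.1111, 0.1184]
ee_rot: [-0.008, 1.0, -0.005, -0.012]
ft_force: [0.8, 2.0, -1.6]
width: 0.0149
```

>>> play_rows(
  steps=[10,0,0,0,0,10,0,0,0,0,30,0,0,0,0,36,0,0,0,0,36,0,0,0,0],
)

```text
time: 24.2
ee_pos: [0.5279, -0.1123, 0.1189]
ee_rot: [-0.008, 1.0, -0.006, -0.012]
ft_force: [-0.5, -0.3, 0.6]
width: 0.0357
```

>>> play_rows(
  steps=[36,0,0,-15,0,36,0,0,-25,0,36,0,0,-25,0,36,0,0,-20,0,36,0,0,0,0],
)

```text
time: 24.82
ee_pos: [0.5307, -0.1116, 0.2105]
ee_rot: [-0.008, 1.0, -0.007, -0.01]
ft_force: [-0.2, 0.5, -0.5]
width: 0.0357
```

```bash
python3 st.py; python3 - <<'E'
from h import *
c=cam("side"); f=c["frame"][150:330,230:430,::-1]
cv2.imwrite("pics/s6.png",cv2.resize(np.clip(f*1.5,0,255).astype(np.uint8),None,fx=3.3,fy=3.3,interpolation=cv2.INTER_CUBIC))
v,u=np.mgrid[:480,:640];d=c["depth"]
X=(np.stack([(u-c["K"][0,2])/c["K"][0,0]*d,(v-c["K"][1,2])/c["K"][1,1]*d,d],-1)-c["t"])@c["R"]
m=(X[...,2]>.12)&(X[...,2]<.144)&(abs(X[...,0]-.5625)<.011)&(abs(X[...,1]-.11)<.03)&(d>0)
print(np.median(X[m][:,1]))
E
```

```text
24.825 [ 0.5307 -0.1116  0.2105] [-0.22  0.48 -0.54] 0.035701496057541665
[[-0.9997 -0.0167 -0.0204]
 [-0.0164  0.9998 -0.0138]
 [ 0.0206 -0.0135 -0.9997]] [-0.32  0.3   1.64 -0.02  1.22 -1.9 ]
0.11165143240145241
```

View pics/s6.png

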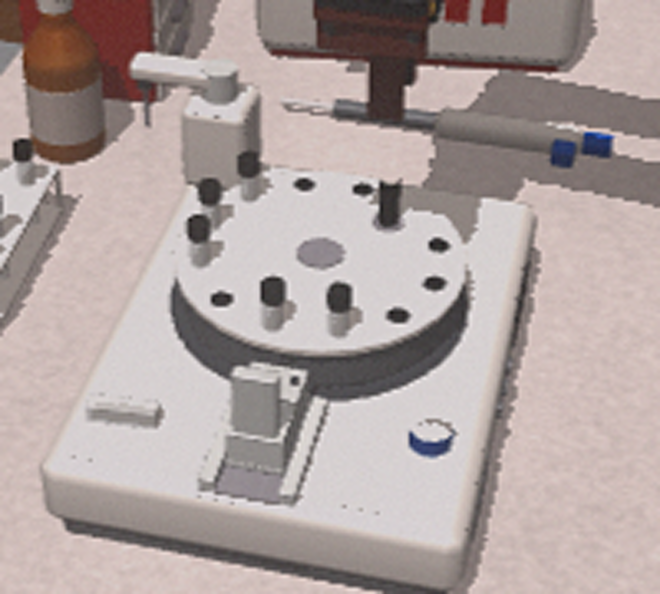

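The gripper is clear above the knob at (390,203), and the cap (430,437), cuvette (124,410) and pipette are where they were. I'll hand in.

```bash
python3 -c "
from rig import manip
manip.close_job()"
```

```text
the job is handed in; nothing more can be done
```

The job is handed in at about 25 s of the 72 s allowed; no verdict was reported.

- **Tight spot:** I turned the wheel by its knob. The drag rose from 1–2 N to about 8 N, then fell back to about 1 N. The peak came at about 212° going forward and 217° coming back, so I let go between them at about 214.5°. The wheel rested there, untouched, for at least 0.5 s.
- **Shoe:** I gripped the tab and eased the shoe back at about 14 N. The three measurements of how far it moved differed slightly: about 5 mm from the arm, 4.9–5.1 mm from side depth and 5.9 mm from top depth. All are within 3–8 mm.
- **Free-run check:** I turned the wheel on about 15° by its knob, right off the tight spot. The force was about 1–2 N, so it runs free. I then let go and lifted clear.
- **Last picture:** The gripper was clear of the wheel and the shoe was still back. The cap, cuvette and pipette looked unmoved. The petri stack was outside that picture, but the arm did not go down near it.

While the drag was high, the tool tilted by about 2.5° and lagged its commands, so the tight spot's angle is good to a few degrees.

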